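# Fit the hose adapter on the extraction port and open its blast gate

## Robot

A 6-joint arm with a two-finger parallel gripper is mounted at the origin on the work surface; the furniture and walls round the work are solid. World frame = base frame: x ahead of the robot, y to its left, z up, the work surface at z = 0. Lengths are in m, angles in rad, forces in N, time in s.
With the tool pointing down it reaches from about 0.4 to 0.825 m from the base axis. Payload 7 kg.
Tool frame: the origin (TCP) lies at the very end of the fingers, on their centre line; the grasp point (between the pads) lies 19 mm behind it; z points along the fingers, y is the line along which they close (so a half turn about z gives the same grasp; the last joint's range is limited). The gripper opens to 88 mm and grips with 3 to 60 N. Pads are 19 mm wide; open, the fingers measure 130 mm over their backs; the gripper's body (78 mm by 193 mm) begins 47 mm behind the grasp point.
Start: joints at [1.444, 0.359, 0.012, 0, -1.224, -0.288], TCP at [0.272, 0.618, 0.227] pointing down, gripper open.
Joint ranges: [-3.07, 3.07], [-1.43, 2.12], [-1.02, 1.25], [-3.03, 1.67], [-3.05, -0], [-3.03, 3.03]. Speed limits (rad/s): [2.39, 2.39, 3.01, 3.14, 3.14, 3.14].

## Interface

Orientations are given as [roll, pitch, yaw] about the fixed x, y, z axes, in that order (R = Rz(yaw) Ry(pitch) Rx(roll)).
In Python, from station import * gives the robot as it stands.
- The arm moves only by the tool servo_tool, never from a script. Its argument "moves" is a list of rows, each an object of numbers: "jaw": the opening, from 0 (shut) to 1 (fully open); "dx", "dy", "dz": the shift along the world's x, y, z in m; "roll": the turn about the world's z in degrees. A call has exactly 10 rows; each row shifts and turns the commanded pose from where the row before left it; what a row does not reach is not made up. A row lasts 1/8 s, in which the tool goes at most 62.5 mm and 10.7 degrees, less where a joint would pass 70% of its speed; a pose out of reach is approached as far as the arm can. A call with a gripper value outside its range is refused whole. The fingers move at their own pace and stop on an object; "newtons" is the grip in N (left out, the last holds). Time passes only in rows, so rows that do not move let the fingers close, or fill a call up. It gives the time, the measured TCP pose, the force, the opening and the grip force at its end, in the units of the state.
- get_state(): the state, without advancing time (a new reading comes with each control period).
- grab_frame(name): name is "side" or "top" or "wrist"; returns (picture, depth): 420x560x3 uint8, red, green, blue; 420x560 float32, m along the optical axis (not along the pixel's ray), 0 where there is no reading.
- calibration(name): a dict with "intrinsics" (3x3 intrinsics, pixels), "R" (3x3) and "t" (3): a world point X has camera coordinates R X + t. Camera axes: x right, y down, z forward; pixel columns grow to the right and rows downward; lengths in m; the calibration is good to about 2 mm. The wrist camera is an equidistant fisheye: a pixel r from the principal point sees the ray r / f radians off the axis. A picture is of the moment at which its call begins: read the wrist's pose just before it. calibration takes no time and is no camera call; for the wrist camera it gives the pose at the moment of the call.
- job_done(): hands the job in; it is judged then, once.
The state is a dict: "t": time; "q": joint angles; "qd": joint speeds; "joint_efforts": joint torques, N m; "eef_pos": TCP position; "ee_rot": TCP orientation; "force": force on the tool from outside, world axes, zero at the start; "moment": the same for the moment, N m; "width": finger opening in m; "gripper_force": force on a finger pad.
Only numpy, scipy, OpenCV 4.12 (cv2) and the standard library are available. Lean on these libraries where they do the work, as an engineer would, in place of code of your own. Each camera call takes 0.05 s, during which the arm holds its last target. There are 200 camera calls.

## Task

The hose adapter has toppled and lies on the bench. Push its wide socket end fully home on the slanted spigot of the extraction port, so that it sits square against the flange, and only then pull the blast gate's tab sideways, away from the spigot, to fully open the gate. Leave the adapter seated and let go of everything; do not disturb the tape measure, the wax tin or the glue bottle.

Things in the scene. Friction and masses are not known exactly. Their poses are not given: they have to be found in the camera images.
- adapter: Grey plastic hose adapter, loose, lying on its side, tail roughly towards the robot, axis 25 mm above the bench; 125 mm, 0.18 kg. Origin: centre of the wide end's mouth; z axis: mouth to hose tail. z 0-64 mm: round socket, 50 mm outside, 41.4 mm bore, 64 mm deep; z 64-80: hexagon, 50 mm across flats; z 80-125: hose tail, 34 mm outside (37 over ribs), too narrow for the spigot.
- spigot: Aluminium spigot on the sloping face of the fixed grey sheet-metal port, 39 mm outside, 58 mm long, last 7 mm tapered to 33. Origin: on its axis at the face of its 64 mm base flange, 100 mm above the bench; the adapter's origin lies here when home. z: outward along the spigot, 35 degrees from vertical, towards the robot's side; y: level, the way the gate opens.
- gate (a joint): Travel of the blast gate along the spigot's +y: 0 m is shut, 0.06 m fully open at its stop. It slides with 3 N or so of friction and stays where it is left.
- gate_tab (a point): Point to pinch on the gate's black tab; moves with the gate, axes as the spigot's. The tab is a plate standing off the face, 10 mm thick along y, 40 mm wide along x, 45 mm high along z. The point is on its middle, 13 mm below its top edge, 22 mm above the spigot's origin along z, and with the gate shut 93 mm from the spigot's axis.
- tape_measure: Yellow and black tape measure, 94 x 64 x 66 mm, loose bystander; origin under its centre.
- wax_tin: Round flat tin of wax, 70 mm across, 43 mm high, loose bystander; origin under its centre.
- glue_bottle: Glue bottle with a red nozzle, upright, 58 mm across, 186 mm tall, loose bystander; origin under its centre.
- port: Housing of the extraction port: grey sheet-metal wedge 140 x 140 mm on a 170 x 170 mm foot, fixed; origin under its centre, the spigot straight above it; the face slopes from 38 mm high in front to 132 mm at the back (+x). On the face, 4 mm under the spigot's origin, a plate 136 mm (y) x 108 mm.
There are look-alikes about, which are no part of the job. Leave any pink look-alike of the adapter alone.

How it is judged:
On the way:
1. the adapter is fully home on the spigot while the gate is still shut (distance between adapter and spigot below 0.006 m and z of adapter in the frame of spigot below 0.004 m and angle between the z axis of adapter and the z axis of spigot, either way round below 0.1 rad and value of joint gate below 0.02 m), for 0.2 s.
At the end, for the whole second after the job is handed in: The adapter is on the spigot with its mouth within 4 mm of the flange along the axis (6 mm in all) and its axis within 0.1 rad of the spigot's, the gate is open by more than 52 of its 60 mm, and both are at rest (distance between adapter and spigot below 0.006 m and z of adapter in the frame of spigot below 0.004 m and angle between the z axis of adapter and the z axis of spigot, either way round below 0.1 rad and value of joint gate above 0.052 m and linear speed of adapter below 0.01 m/s and velocity of joint gate below 0.01 m/s); the robot touches nothing.
It fails at once if the tape measure is pushed more than 30 mm (distance of tape_measure from where it was at the start of the episode above 0.03 m).
It fails at once if the wax tin is pushed more than 30 mm (distance of wax_tin from where it was at the start of the episode above 0.03 m).
It fails at once if the glue bottle is pushed more than 30 mm (distance of glue_bottle from where it was at the start of the episode above 0.03 m).
It fails at once if the glue bottle is tipped (angle between glue_bottle's own z axis and vertical above 0.4 rad).
It also fails if it takes over 64 s, if anything falls off the work surface, if the arm or the gripper's body presses on something with over 40 N, if the wrist force passes 120 N, or if a joint passes its speed limit or range.

## Working session

There is one attempt and no reset: what is moved stays moved. The work goes in short steps, Python scripts to look and compute and a tool call to move; the robot and the scene stay as the last step left them, time stands still between calls to the robot, and variables do not carry over. Pictures are saved under pics/ and viewed, at most 10 in all, crops included, and the job is handed in when it is done.

Besides the shell and the picture viewer there is one more tool, called after ">>>" by a JSON object that holds its "op" and its "data". servo_tool: Moves the arm, as the interface text tells. Its arguments: {"type":"object","properties":{"moves":{"type":"array","items":{"type":"object","properties":{"jaw":{"type":"number"},"dx":{"type":"number"},"dy":{"type":"number"},"dz":{"type":"number"},"roll":{"type":"number"}}}},"newtons":{"type":"number"}},"required":["moves"]}

```bash
mkdir -p pics; cat > h.py <<'E'
from station import *
import numpy as np, cv2
def save(n,img): cv2.imwrite('pics/'+n,img[:,:,::-1])
def world(cal,u,v,d):
    K=cal["intrinsics"]; p=np.linalg.inv(K)@np.array([u,v,1.0])*d
    return cal["R"].T@(p-cal["t"])
def cloud(cal,D):
    K=np.array(cal["intrinsics"]);h,w=D.shape;u,v=np.meshgrid(np.arange(w),np.arange(h))
    P=np.stack([(u-K[0,2])/K[0,0]*D,(v-K[1,2])/K[1,1]*D,D],-1)
    return (P-np.array(cal["t"]))@np.array(cal["R"])
E
python3 - <<'E'
from h import *
for n in("top","side"):
    im,d=grab_frame(n); save(n+'0.png',im); np.savez(n+'0.npz',im=im,d=d)
    c=calibration(n); print(n,c)
print(get_state())
E
```

```text
top {'intrinsics': array([[401.0295423 ,   0.        , 278.54813552],
       [  0.        , 401.0295423 , 210.73301914],
       [  0.        ,   0.        ,   1.        ]]), 'R': array([[ 0.01540108, -0.99987991, -0.00172204],
       [-0.99105977, -0.0150369 , -0.13256854],
       [ 0.13252672,  0.00374834, -0.99117234]]), 't': array([-0.09737723,  0.39777326,  1.38086225])}
side {'intrinsics': array([[385.42802941,   0.        , 281.42635613],
       [  0.        , 385.42802941, 207.87252082],
       [  0.        ,   0.        ,   1.        ]]), 'R': array([[-0.89232038,  0.45135317, -0.00668322],
       [ 0.23990218,  0.46163862, -0.85401214],
       [-0.38237585, -0.76365575, -0.52021016]]), 't': array([0.41781138, 0.04412585, 1.31821886])}
{'t': 0.1, 'q': array([ 1.44409461e+00,  3.59332675e-01,  1.11427324e-02, -3.02208415e-04,
       -1.22411148e+00, -2.88090588e-01]), 'qd': array([-0.00143505, -0.00234509,  0.00031972,  0.00173482,  0.00085916,
       -0.00214807]), 'joint_efforts': array([-1.25321283e-03, -5.84164882e+01,  2.93748540e+01,  7.01544330e+00,
        1.01575674e-02, -5.06521997e-05]), 'eef_pos': array([0.27188044, 0.61733676, 0.22570289]), 'ee_rot': array([ 3.14006886e+00, -1.55268367e-04, -4.14895090e-01]), 'force': array([0.10625039, 0.15889757, 0.77892199]), 'moment': array([ 0.04178488,  0.01329065, -0.01145782]), 'gripper_force': 0.0, 'width': 0.087875782464248}
```

View pics/top0.png

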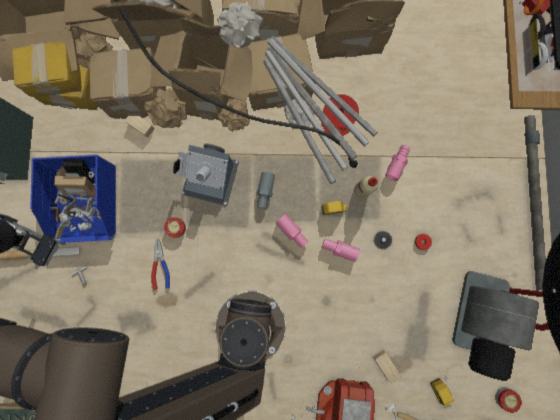

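View pics/side0.png

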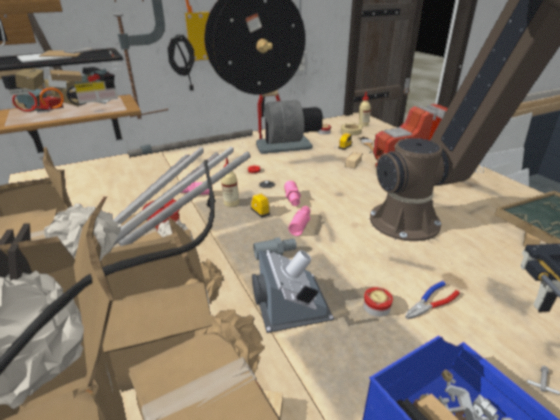

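```bash
python3 - <<'E'
from h import *
z=np.load('top0.npz');s=np.load('side0.npz')
a=cv2.resize(z['im'][130:230,160:310],None,fx=5.3,fy=5.3,interpolation=cv2.INTER_CUBIC)
b=cv2.resize(s['im'][215:335,240:400],None,fx=5,fy=5,interpolation=cv2.INTER_CUBIC)
save('topc.png',a);save('sidec.png',b)
C=cloud(calibration("top"),z['d'])
np.set_printoptions(precision=3,suppress=True)
for u,v in[(265,175),(265,182),(264,190),(263,197),(263,205),(203,172),(207,173),(180,166),(175,227),(333,208),(370,185),(423,241),(300,100),(340,170),(352,160),(290,230),(340,250)]:print(u,v,C[v,u])
E
```

```text
265 175 [ 0.522 -0.042  0.046]
265 182 [ 0.497 -0.043  0.047]
264 190 [ 0.467 -0.04   0.054]
263 197 [ 0.445 -0.036  0.042]
263 205 [ 0.416 -0.037  0.042]
203 172 [0.505 0.154 0.154]
207 173 [0.508 0.146 0.128]
180 166 [0.538 0.245 0.096]
175 227 [0.336 0.268 0.032]
333 208 [ 0.407 -0.278  0.062]
370 185 [ 0.472 -0.386  0.145]
423 241 [ 0.302 -0.602  0.005]
300 100 [ 0.719 -0.153  0.234]
340 170 [ 0.554 -0.311  0.002]
352 160 [ 0.572 -0.341  0.079]
290 230 [ 0.33  -0.132  0.047]
340 250 [ 0.264 -0.303  0.048]
```

View pics/topc.png

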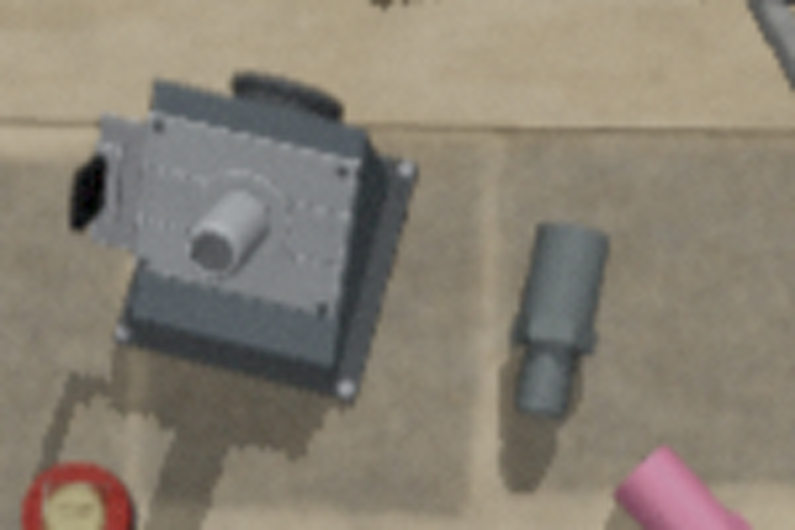

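View pics/sidec.png

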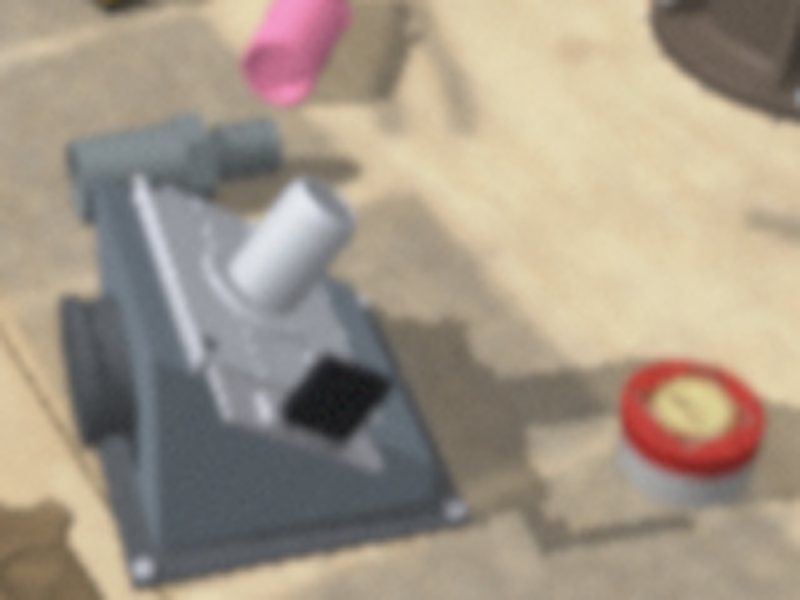

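The top crop shows the grey adapter with its mouth at crop (573,228), i.e. px (268,173), and its tail end at px (262,208). The spigot base is near px (208,168), the black tab is at px (177,166), and the wax tin is at px (175,227). The side crop confirms the tail points towards the robot and the gate is shut. Next I fit the poses from depth.

```bash
cat > fit.py <<'E'
from h import *
from scipy.optimize import least_squares
np.set_printoptions(precision=4,suppress=True)
z=np.load('top0.npz');s=np.load('side0.npz')
T=cloud(calibration("top"),z['d']);S=cloud(calibration("side"),s['d'])
P=np.concatenate([T[z['d']>0],S[s['d']>0]])
def axes(yaw):
    R=np.array([[np.cos(yaw),-np.sin(yaw),0],[np.sin(yaw),np.cos(yaw),0],[0,0,1]])
    t=np.radians(-35); return R@np.array([[np.cos(t),0,np.sin(t)],[0,1,0],[-np.sin(t),0,np.cos(t)]])
# z axis = R@(sin(-35),0,cos35)
A0=P[(abs(P[:,0]-.5)<.2)&(abs(P[:,1]-.15)<.2)&(P[:,2]>.01)]
def local(p,Q): return (Q-np.array([p[0],p[1],.1]))@axes(p[2])
p=np.array([.53,.14,-.26])
for it in range(6):
    L=local(p,A0)
    cyl=(L[:,2]>.010)&(L[:,2]<.05)&(np.hypot(L[:,0],L[:,1])<.032)
    pl=(abs(L[:,0])<.05)&(abs(L[:,1])<.064)&(np.hypot(L[:,0],L[:,1])>.036)&(abs(L[:,2]+.004)<.012)
    f=lambda q:np.concatenate([np.hypot(*local(q,A0[cyl])[:,:2].T)-.0195,.7*(local(q,A0[pl])[:,2]+.004)])
    p=least_squares(f,p,loss='soft_l1',f_scale=.003).x
L=local(p,A0);print('spigot',p,'yaw deg',np.degrees(p[2]),cyl.sum(),pl.sum(),np.abs(f(p)).mean(), 'tip z',np.percentile(L[(np.hypot(L[:,0],L[:,1])<.014)&(L[:,2]>.04),2],[50,90]))
tab=L[(L[:,1]>.08)&(L[:,1]<.11)&(L[:,2]>.012)&(abs(L[:,0])<.03)&(L[:,2]<.045)];print('tab',len(tab),tab.min(0),tab.max(0),np.median(tab,0))
# adapter: axis z=.025
B=P[(P[:,0]>.38)&(P[:,0]<.57)&(abs(P[:,1]+.04)<.06)&(P[:,2]>.012)&(P[:,2]<.07)]
def loc(a,Q):
    u=np.array([np.cos(a[1]),np.sin(a[1]),0]);n=np.array([-u[1],u[0],0]);d=Q-np.array([.47,a[0],.025])
    return d@u,d@n,d[:,2]
a=np.array([-.04,-.17])
for it in range(5):
    w,n,h=loc(a,B);k=(w>-.005)&(w<.05)&(np.hypot(n,h)<.034)
    g=lambda b:(lambda w,n,h:np.hypot(n,h)-.025)(*loc(b,B[k]))
    a=least_squares(g,a,loss='soft_l1',f_scale=.003).x
w,n,h=loc(a,B);m=np.hypot(n,h)<.035
print('adapter y@x=.47',a,np.degrees(a[1]),k.sum(),np.abs(g(a)).mean(),'w range',np.percentile(w[m],[0,1,99,100]))
for lo in np.arange(-.08,.08,.008):
    q=m&(w>lo)&(w<lo+.008)
    if q.sum()>3: print('%.3f %d top %.4f n %.4f %.4f'%(lo,q.sum(),np.percentile(h[q],90)+.025,n[q].min(),n[q].max()))
E
python3 fit.py
```

```text
spigot [ 0.5204  0.1586 -0.2287] yaw deg -13.100958432512375 369 1089 0.0013116807451308428 tip z [0.0576 0.0594]
tab 233 [-0.0194  0.0893  0.0121] [0.0224 0.1024 0.0391] [0.0036 0.0992 0.027 ]
adapter y@x=.47 [-0.0398 -0.1715] -9.827968521681125 442 0.0017898668841911205 w range [-0.0621 -0.0603  0.0624  0.0644]
-0.064 39 top 0.0423 n -0.0171 0.0166
-0.056 54 top 0.0423 n -0.0166 0.0189
-0.048 51 top 0.0428 n -0.0180 0.0209
-0.040 53 top 0.0432 n -0.0176 0.0198
-0.032 55 top 0.0427 n -0.0184 0.0196
-0.024 47 top 0.0480 n -0.0169 0.0295
-0.016 88 top 0.0517 n -0.0270 0.0301
-0.008 81 top 0.0520 n -0.0291 0.0293
-0.000 75 top 0.0509 n -0.0278 0.0269
0.008 68 top 0.0506 n -0.0250 0.0275
0.016 59 top 0.0512 n -0.0245 0.0247
0.024 57 top 0.0508 n -0.0227 0.0240
0.032 62 top 0.0502 n -0.0248 0.0250
0.040 57 top 0.0508 n -0.0232 0.0240
0.048 55 top 0.0505 n -0.0249 0.0221
0.056 85 top 0.0504 n -0.0240 0.0258
```

>>> {"op": "servo_tool", "data": {"moves": [{"dx": 0.012, "dy": -0.05, "roll": 1.4, "jaw": 1}, {"dx": 0.012, "dy": -0.05, "roll": 1.4, "jaw": 1}, {"dx": 0.012, "dy": -0.05, "roll": 1.4, "jaw": 1}, {"dx": 0.012, "dy": -0.05, "roll": 1.4, "jaw": 1}, {"dx": 0.012, "dy": -0.05, "roll": 1.4, "jaw": 1}, {"dx": 0.012, "dy": -0.05, "roll": 1.4, "jaw": 1}, {"dx": 0.012, "dy": -0.05, "roll": 1.4, "jaw": 1}, {"dx": 0.012, "dy": -0.05, "roll": 1.4, "jaw": 1}, {"dx": 0.012, "dy": -0.05, "roll": 1.4, "jaw": 1}, {"dx": 0.012, "dy": -0.05, "roll": 1.4, "jaw": 1}]}}

```text
$.moves[0]: bad value
```

>>> {"op": "servo_tool", "data": {"moves": [{"dx": 0.013, "dy": -0.05, "jaw": 0.75}, {"dx": 0.013, "dy": -0.05, "jaw": 0.75}, {"dx": 0.012, "dy": -0.05, "jaw": 0.75}, {"jaw": 0.75}, {"dz": -0.04, "jaw": 0.75}, {"dz": -0.04, "jaw": 0.75}, {"dz": -0.03, "jaw": 0.75}, {"jaw": 0.75}, {"jaw": 0.75}, {"jaw": 0.75}]}}

```text
$.moves[0]: bad value
```

>>> {"op": "servo_tool", "data": {"moves": [{"dx": 0.012, "dy": -0.05, "dz": 0, "roll": 1.4, "jaw": 1}, {"dx": 0.012, "dy": -0.05, "dz": 0, "roll": 1.4, "jaw": 1}, {"dx": 0.012, "dy": -0.05, "dz": 0, "roll": 1.4, "jaw": 1}, {"dx": 0.012, "dy": -0.05, "dz": 0, "roll": 1.4, "jaw": 1}, {"dx": 0.012, "dy": -0.05, "dz": 0, "roll": 1.4, "jaw": 1}, {"dx": 0.012, "dy": -0.05, "dz": 0, "roll": 1.4, "jaw": 1}, {"dx": 0.012, "dy": -0.05, "dz": 0, "roll": 1.4, "jaw": 1}, {"dx": 0.012, "dy": -0.05, "dz": 0, "roll": 1.4, "jaw": 1}, {"dx": 0.012, "dy": -0.05, "dz": 0, "roll": 1.4, "jaw": 1}, {"dx": 0.012, "dy": -0.05, "dz": 0, "roll": 1.4, "jaw": 1}]}}

```text
t: 1.35
eef_pos: [0.3919, 0.116, 0.2266]
ee_rot: [-3.141, -0.0, -0.169]
force: [1.2, 0.2, 0.3]
width: 0.0878
gripper_force: 0.0
```

>>> {"op": "servo_tool", "data": {"moves": [{"dx": 0.013, "dy": -0.05, "dz": 0, "roll": 0, "jaw": 0.8}, {"dx": 0.013, "dy": -0.05, "dz": 0, "roll": 0, "jaw": 0.8}, {"dx": 0.012, "dy": -0.049, "dz": 0, "roll": 0, "jaw": 0.8}, {"dx": 0, "dy": 0, "dz": -0.04, "roll": 0, "jaw": 0.8}, {"dx": 0, "dy": 0, "dz": -0.04, "roll": 0, "jaw": 0.8}, {"dx": 0, "dy": 0, "dz": -0.04, "roll": 0, "jaw": 0.8}, {"dx": 0, "dy": 0, "dz": -0.04, "roll": 0, "jaw": 0.8}, {"dx": 0, "dy": 0, "dz": -0.04, "roll": 0, "jaw": 0.8}, {"dx": 0, "dy": 0, "dz": -0.01, "roll": 0, "jaw": 0.8}, {"dx": 0, "dy": 0, "dz": 0, "roll": 0, "jaw": 0.8}]}}

```text
t: 2.6
eef_pos: [0.43, -0.0313, 0.0166]
ee_rot: [3.141, 0.001, -0.17]
force: [0.3, 0.2, 0.6]
width: 0.07
gripper_force: 0.0
```

>>> {"op": "servo_tool", "data": {"moves": [{"dx": 0, "dy": -0.002, "dz": -0.009, "roll": 0, "jaw": 0.8}, {"dx": 0, "dy": 0, "dz": 0, "roll": 0, "jaw": 0.5}, {"dx": 0, "dy": 0, "dz": 0, "roll": 0, "jaw": 0.3}, {"dx": 0, "dy": 0, "dz": 0, "roll": 0, "jaw": 0.3}, {"dx": 0, "dy": 0, "dz": 0, "roll": 0, "jaw": 0.3}, {"dx": 0, "dy": 0, "dz": 0, "roll": 0, "jaw": 0.3}, {"dx": 0, "dy": 0, "dz": 0, "roll": 0, "jaw": 0.3}, {"dx": 0, "dy": 0, "dz": 0, "roll": 0, "jaw": 0.3}, {"dx": 0, "dy": 0, "dz": 0, "roll": 0, "jaw": 0.3}, {"dx": 0, "dy": 0, "dz": 0, "roll": 0, "jaw": 0.3}], "newtons": 8}}

```text
t: 3.85
eef_pos: [0.43, -0.0332, 0.0076]
ee_rot: [-3.142, -0.0, -0.17]
force: [-1.7, 0.5, 3.3]
width: 0.0341
gripper_force: 8.0
```

>>> {"op": "servo_tool", "data": {"moves": [{"dx": 0.002, "dy": -0.0003, "dz": 0.01, "roll": 0, "jaw": 0.3}, {"dx": 0.0045, "dy": -0.0008, "dz": 0.0094, "roll": 0, "jaw": 0.3}, {"dx": 0.0045, "dy": -0.0008, "dz": 0.009, "roll": 0, "jaw": 0.3}, {"dx": 0.0055, "dy": -0.001, "dz": 0.0087, "roll": 0, "jaw": 0.3}, {"dx": 0.0062, "dy": -0.0011, "dz": 0.008, "roll": 0, "jaw": 0.3}, {"dx": 0.007, "dy": -0.0012, "dz": 0.0075, "roll": 0, "jaw": 0.3}, {"dx": 0.0076, "dy": -0.0013, "dz": 0.0067, "roll": 0, "jaw": 0.3}, {"dx": 0.0082, "dy": -0.0014, "dz": 0.0059, "roll": 0, "jaw": 0.3}, {"dx": 0.0087, "dy": -0.0015, "dz": 0.005, "roll": 0, "jaw": 0.3}, {"dx": 0.0092, "dy": -0.0016, "dz": 0.0043, "roll": 0, "jaw": 0.3}]}}

```text
t: 5.1
eef_pos: [0.494, -0.0444, 0.0823]
ee_rot: [3.142, 0.0, -0.17]
force: [0.0, 0.3, -1.5]
width: 0.0339
gripper_force: 8.0
```

```bash
python3 - <<'E'
from h import *
print(get_state()['eef_pos'],get_state()['force'])
s,d=grab_frame("side");np.savez('side1.npz',im=s,d=d)
t,d=grab_frame("top");np.savez('top1.npz',im=t,d=d)
a=cv2.resize(s[170:290,220:340],None,fx=4.2,fy=4.2,interpolation=cv2.INTER_CUBIC)
save('s1.png',a)
E
```

```text
[ 0.49402531 -0.04440066  0.08225878] [ 0.03762482  0.33860893 -1.53842833]
```

View pics/s1.png

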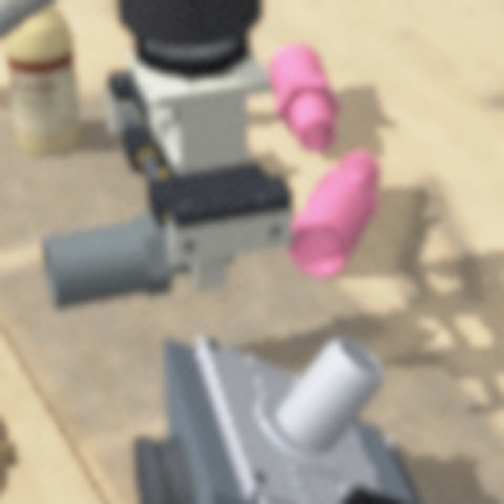

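The crop shows the adapter still held level at crop (110,260), because 8 N is enough to stop it pivoting. I'll lighten the grip so it swings until the mouth rests on the bench.

>>> {"op": "servo_tool", "data": {"moves": [{"dx": 0, "dy": 0, "dz": 0, "roll": 0, "jaw": 0.3}, {"dx": 0, "dy": 0, "dz": 0, "roll": 0, "jaw": 0.3}, {"dx": 0, "dy": 0, "dz": 0, "roll": 0, "jaw": 0.3}, {"dx": 0, "dy": 0, "dz": 0, "roll": 0, "jaw": 0.3}, {"dx": 0, "dy": 0, "dz": 0, "roll": 0, "jaw": 0.3}, {"dx": 0, "dy": 0, "dz": 0, "roll": 0, "jaw": 0.3}, {"dx": 0, "dy": 0, "dz": 0, "roll": 0, "jaw": 0.3}, {"dx": 0, "dy": 0, "dz": 0, "roll": 0, "jaw": 0.3}, {"dx": 0, "dy": 0, "dz": 0, "roll": 0, "jaw": 0.3}, {"dx": 0, "dy": 0, "dz": 0, "roll": 0, "jaw": 0.3}], "newtons": 3.5}}

```text
t: 6.45
eef_pos: [0.4934, -0.0443, 0.0821]
ee_rot: [3.142, -0.0, -0.17]
force: [-3.3, -0.1, 4.6]
width: 0.0338
gripper_force: 3.5
```

```bash
cat > seg.py <<'E'
import sys
from h import *
# adapter axis angle from held points: cloud in vertical plane (u along yaw, z), below the fingers
np.set_printoptions(precision=4,suppress=True)
st=get_state();e=st['eef_pos'];yaw=st['ee_rot'][2];print('eef',e,yaw,'F',st['force'],st['width'],st['gripper_force'])
u=np.array([np.cos(yaw),np.sin(yaw),0]);n=np.array([-u[1],u[0],0])
g=e+np.array([0,0,.019])
Q=[]
for c in("side","top"):
    im,d=grab_frame(c);save('%s_%s.png'%(c,sys.argv[1]),im)
    C=cloud(calibration(c),d);Q.append(C[d>0])
P=np.concatenate(Q)-g
w,h,l=P@u,P[:,2],P@n
from scipy.optimize import least_squares
k0=(abs(l)<.035)&(np.hypot(w,h)<.13)&(np.hypot(w,h)>.036)&(w>-.05)&(h<.03)&(P[:,2]+g[2]>.008)
def res(p,w,h,l): # angle below horizontal, perpendicular offset, lateral offset & slope
    t=p[0];s=w*np.cos(t)-h*np.sin(t);v=w*np.sin(t)+h*np.cos(t)-p[1];return s,v,l-p[2]-p[3]*s
best=None
for t0 in np.radians([0,15,30,45,60,75,90]):
    p=np.array([t0,0,0,0])
    for it in range(8):
        s,v,m=res(p,w,h,l);k=k0&(s>.04)&(s<.10)&(np.hypot(v,m)<.036)
        if k.sum()<30:break
        f=lambda q:(lambda s,v,m:np.hypot(v,m)-.025)(*res(q,w[k],h[k],l[k]))
        p=least_squares(f,p,loss='soft_l1',f_scale=.002).x
    else:
        c=k.sum();r=np.median(abs(f(p)))
        s,v,m=res(p,w,h,l);kk=k0&(np.hypot(v,m)<.029)
        print('t0',round(np.degrees(t0)),'angle',np.degrees(p[0]),p[1:],'n',c,'res',r,'mouth s',np.percentile(s[kk],[97,99,100]))
E
python3 seg.py a
```

```text
eef [ 0.4934 -0.0443  0.0821] -0.17039485990328362 F [-3.2581 -0.0529  4.5852] 0.03380320560292031 3.5000769048929214
t0 0 angle 49.84113605377157 [ 0.0202  0.0412 -0.0617] n 250 res 0.003265528138544976 mouth s [0.1033 0.1054 0.1062]
t0 15 angle 47.45850865509164 [ 0.0176  0.0431 -0.0922] n 252 res 0.003296281464536744 mouth s [0.1033 0.1052 0.1066]
t0 30 angle 53.743520022459855 [-0.0025  0.0001 -0.0011] n 315 res 0.000894310369675716 mouth s [0.1028 0.1047 0.1069]
t0 45 angle 53.74352003115517 [-0.0025  0.0001 -0.0011] n 315 res 0.0008943103675923547 mouth s [0.1028 0.1047 0.1069]
t0 60 angle 53.743520323855144 [-0.0025  0.0001 -0.0011] n 315 res 0.0008943102665220533 mouth s [0.1028 0.1047 0.1069]
t0 75 angle 53.7435200235672 [-0.0025  0.0001 -0.0011] n 315 res 0.0008943103675109962 mouth s [0.1028 0.1047 0.1069]
```

>>> {"op": "servo_tool", "data": {"moves": [{"dx": 0, "dy": 0, "dz": 0, "roll": 0, "jaw": 0.3}, {"dx": 0, "dy": 0, "dz": 0, "roll": 0, "jaw": 0.3}, {"dx": 0, "dy": 0, "dz": 0, "roll": 0, "jaw": 0.3}, {"dx": 0, "dy": 0, "dz": 0.015, "roll": 0, "jaw": 0.3}, {"dx": 0, "dy": 0, "dz": 0.03, "roll": 0, "jaw": 0.3}, {"dx": 0, "dy": 0, "dz": 0.03, "roll": 0, "jaw": 0.3}, {"dx": 0, "dy": 0, "dz": 0.03, "roll": 0, "jaw": 0.3}, {"dx": 0, "dy": 0, "dz": 0.03, "roll": 0, "jaw": 0.3}, {"dx": 0, "dy": 0, "dz": 0.025, "roll": 0, "jaw": 0.3}, {"dx": 0, "dy": 0, "dz": 0.01, "roll": 0, "jaw": 0.3}], "newtons": 25}}

```text
t: 7.8
eef_pos: [0.4942, -0.0441, 0.2541]
ee_rot: [-3.14, -0.003, -0.17]
force: [-0.3, 0.3, -2.0]
width: 0.0334
gripper_force: 25.0
```

>>> {"op": "servo_tool", "data": {"moves": [{"dx": -0.003, "dy": 0.01, "dz": 0, "roll": -0.3, "jaw": 0.3}, {"dx": -0.008, "dy": 0.026, "dz": 0, "roll": -0.4, "jaw": 0.3}, {"dx": -0.01, "dy": 0.03, "dz": 0, "roll": -0.4, "jaw": 0.3}, {"dx": -0.01, "dy": 0.03, "dz": 0, "roll": -0.4, "jaw": 0.3}, {"dx": -0.01, "dy": 0.03, "dz": 0, "roll": -0.4, "jaw": 0.3}, {"dx": -0.01, "dy": 0.03, "dz": 0, "roll": -0.4, "jaw": 0.3}, {"dx": -0.01, "dy": 0.03, "dz": 0, "roll": -0.4, "jaw": 0.3}, {"dx": -0.008, "dy": 0.026, "dz": 0, "roll": -0.4, "jaw": 0.3}, {"dx": -0.004, "dy": 0.014, "dz": 0, "roll": -0.2, "jaw": 0.3}, {"dx": 0, "dy": 0, "dz": 0, "roll": 0, "jaw": 0.3}]}}

```text
t: 9.05
eef_pos: [0.4198, 0.1823, 0.2513]
ee_rot: [3.14, 0.001, -0.227]
force: [1.0, 0.0, -2.0]
width: 0.0336
gripper_force: 25.0
```

```bash
python3 seg.py b; python3 - <<'E'
from h import *
im=cv2.imread('pics/side_b.png')[150:330,200:400];cv2.imwrite('pics/sb.png',cv2.resize(im,None,fx=3.3,fy=3.3,interpolation=cv2.INTER_CUBIC))
E
```

```text
eef [0.4198 0.1823 0.2513] -0.22652987076044062 F [ 1.0423  0.008  -2.006 ] 0.033624451032081726 24.999561309814453
t0 0 angle 40.60402413427661 [ 0.0139  0.0479 -0.2222] n 444 res 0.0032973676714369553 mouth s [0.1048 0.1063 0.112 ]
t0 15 angle 34.71944328491196 [ 0.008   0.0554 -0.3609] n 461 res 0.003211219979746785 mouth s [0.1042 0.1061 0.1111]
t0 30 angle 52.451775399531066 [-0.0039  0.0003 -0.006 ] n 606 res 0.0008084261810137813 mouth s [0.104  0.1054 0.1102]
t0 45 angle 52.451775493812185 [-0.0039  0.0003 -0.006 ] n 606 res 0.0008084261923652445 mouth s [0.104  0.1054 0.1102]
t0 60 angle 52.45177578898768 [-0.0039  0.0003 -0.006 ] n 606 res 0.0008084262651063857 mouth s [0.104  0.1054 0.1102]
t0 75 angle 52.45999977802264 [-0.0039  0.0003 -0.0058] n 607 res 0.000808668686110646 mouth s [0.104  0.1054 0.1102]
t0 90 angle 52.45177549104928 [-0.0039  0.0003 -0.006 ] n 606 res 0.0008084261921578167 mouth s [0.104  0.1054 0.1102]
```

View pics/sb.png

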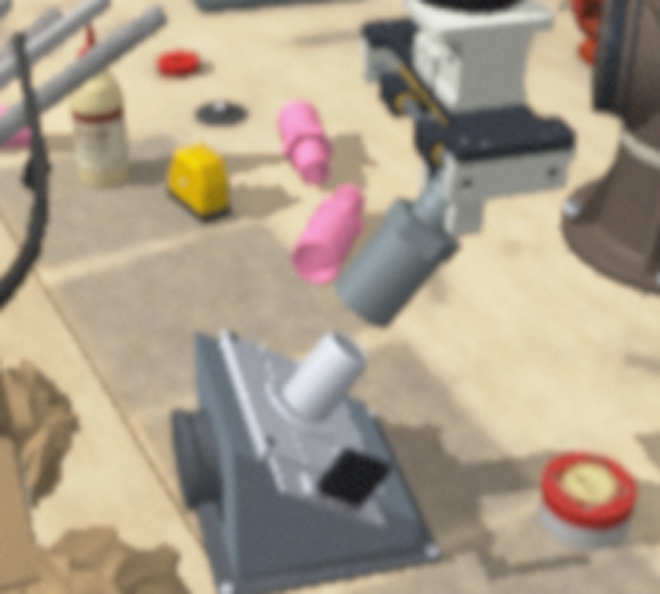

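>>> {"op": "servo_tool", "data": {"moves": [{"dx": 0, "dy": 0, "dz": -0.008, "roll": 0, "jaw": 0.3}, {"dx": 0, "dy": 0, "dz": -0.01, "roll": 0, "jaw": 0.3}, {"dx": 0, "dy": 0, "dz": -0.006, "roll": 0, "jaw": 0.3}, {"dx": 0.0028, "dy": -0.0007, "dz": -0.0041, "roll": 0, "jaw": 0.3}, {"dx": 0.0028, "dy": -0.0007, "dz": -0.0041, "roll": 0, "jaw": 0.3}, {"dx": 0.0028, "dy": -0.0007, "dz": -0.0041, "roll": 0, "jaw": 0.3}, {"dx": 0.0028, "dy": -0.0006, "dz": -0.0041, "roll": 0, "jaw": 0.3}, {"dx": 0.0028, "dy": -0.0006, "dz": -0.0041, "roll": 0, "jaw": 0.3}, {"dx": 0.0028, "dy": -0.0006, "dz": -0.0041, "roll": 0, "jaw": 0.3}, {"dx": 0, "dy": 0, "dz": 0, "roll": 0, "jaw": 0.3}], "newtons": 12}}

```text
t: 10.4
eef_pos: [0.4372, 0.1777, 0.203]
ee_rot: [3.141, 0.0, -0.228]
force: [0.5, -0.5, -1.7]
width: 0.0337
gripper_force: 12.0
```

```bash
python3 seg.py c|grep -v "t0 [01]"
```

```text
eef [0.4372 0.1777 0.203 ] -0.22824031093877295 F [ 0.459  -0.4541 -1.7192] 0.03366170037017274 11.999528557062149
t0 30 angle 52.67553235965866 [-0.0039  0.0002 -0.0049] n 558 res 0.000733885406072542 mouth s [0.1267 0.1285 0.1295]
t0 45 angle 52.675532354766034 [-0.0039  0.0002 -0.0049] n 558 res 0.0007338854062054773 mouth s [0.1267 0.1285 0.1295]
t0 60 angle 52.67553236188747 [-0.0039  0.0002 -0.0049] n 558 res 0.0007338854063311494 mouth s [0.1267 0.1285 0.1295]
t0 75 angle 52.67553236476399 [-0.0039  0.0002 -0.0049] n 558 res 0.0007338854056271483 mouth s [0.1267 0.1285 0.1295]
t0 90 angle 52.675532361081636 [-0.0039  0.0002 -0.0049] n 558 res 0.0007338854059821265 mouth s [0.1267 0.1285 0.1295]
```

>>> {"op": "servo_tool", "data": {"moves": [{"dx": 0.003, "dy": -0.0007, "dz": -0.0037, "roll": 0, "jaw": 0.3}, {"dx": 0.003, "dy": -0.0007, "dz": -0.0037, "roll": 0, "jaw": 0.3}, {"dx": 0.003, "dy": -0.0007, "dz": -0.0037, "roll": 0, "jaw": 0.3}, {"dx": 0.003, "dy": -0.0007, "dz": -0.0037, "roll": 0, "jaw": 0.3}, {"dx": 0.003, "dy": -0.0007, "dz": -0.0037, "roll": 0, "jaw": 0.3}, {"dx": 0.003, "dy": -0.0007, "dz": -0.0037, "roll": 0, "jaw": 0.3}, {"dx": 0.003, "dy": -0.0007, "dz": -0.0037, "roll": 0, "jaw": 0.3}, {"dx": 0.003, "dy": -0.0007, "dz": -0.0037, "roll": 0, "jaw": 0.3}, {"dx": 0, "dy": 0, "dz": 0, "roll": 0, "jaw": 0.3}, {"dx": 0, "dy": 0, "dz": 0, "roll": 0, "jaw": 0.3}]}}

```text
t: 11.75
eef_pos: [0.4612, 0.1722, 0.1738]
ee_rot: [3.141, 0.0, -0.228]
force: [0.7, 0.8, -2.8]
width: 0.0338
gripper_force: 12.0
```

```bash
python3 seg.py d|grep -v "t0 [01379]"
```

```text
eef [0.4612 0.1722 0.1738] -0.22816872738030125 F [ 0.6901  0.7918 -2.8266] 0.03375976136190761 12.000533044338226
t0 45 angle 54.49722733328096 [-0.0036  0.0005 -0.0061] n 514 res 0.0007933348915121138 mouth s [0.1114 0.1135 0.1209]
t0 60 angle 54.49722728982093 [-0.0036  0.0005 -0.0061] n 514 res 0.0007933348958177842 mouth s [0.1114 0.1135 0.1209]
```

>>> {"op": "servo_tool", "data": {"moves": [{"dx": 0.001, "dy": -0.0002, "dz": -0.0013, "roll": 0, "jaw": 0.3}, {"dx": 0.001, "dy": -0.0002, "dz": -0.0013, "roll": 0, "jaw": 0.3}, {"dx": 0.001, "dy": -0.0002, "dz": -0.0013, "roll": 0, "jaw": 0.3}, {"dx": 0.001, "dy": -0.0002, "dz": -0.0014, "roll": 0, "jaw": 0.3}, {"dx": 0.0006, "dy": -0.0001, "dz": -0.0009, "roll": 0, "jaw": 0.3}, {"dx": 0.0006, "dy": -0.0001, "dz": -0.0009, "roll": 0, "jaw": 0.3}, {"dx": 0.0006, "dy": -0.0001, "dz": -0.0009, "roll": 0, "jaw": 0.3}, {"dx": 0.0006, "dy": -0.0001, "dz": -0.0009, "roll": 0, "jaw": 0.3}, {"dx": 0, "dy": 0, "dz": 0, "roll": 0, "jaw": 0.3}, {"dx": 0, "dy": 0, "dz": 0, "roll": 0, "jaw": 0.3}], "newtons": 15}}

```text
t: 13.1
eef_pos: [0.468, 0.1711, 0.1674]
ee_rot: [-3.141, -0.002, -0.227]
force: [-12.0, -0.9, 19.4]
width: 0.0339
gripper_force: 15.0
```

```bash
python3 seg.py e|grep -v "t0 [01379]"
```

```text
eef [0.468  0.1711 0.1674] -0.22717563803218543 F [-11.9875  -0.9468  19.4286] 0.03391281106158609 15.007679164409637
t0 45 angle 54.69047916234919 [-0.0053 -0.     -0.0013] n 519 res 0.0008276451843898733 mouth s [0.1023 0.1046 0.1079]
t0 60 angle 54.69047923255621 [-0.0053 -0.     -0.0013] n 519 res 0.0008276451789344004 mouth s [0.1023 0.1046 0.1079]
```

>>> {"op": "servo_tool", "data": {"moves": [{"dx": 0, "dy": 0, "dz": 0, "roll": 0, "jaw": 0.6}, {"dx": 0, "dy": 0, "dz": 0, "roll": 0, "jaw": 0.6}, {"dx": 0, "dy": 0, "dz": 0, "roll": 0, "jaw": 0.6}, {"dx": 0, "dy": 0, "dz": 0, "roll": 0, "jaw": 0.6}, {"dx": 0, "dy": 0, "dz": 0.01, "roll": 0, "jaw": 0.7}, {"dx": 0, "dy": 0, "dz": 0.02, "roll": 0, "jaw": 0.7}, {"dx": 0, "dy": 0, "dz": 0.03, "roll": 0, "jaw": 0.7}, {"dx": 0, "dy": 0, "dz": 0.03, "roll": 0, "jaw": 0.7}, {"dx": 0, "dy": 0.02, "dz": 0.03, "roll": 0, "jaw": 0.7}, {"dx": 0, "dy": 0.02, "dz": 0, "roll": 0, "jaw": 0.7}]}}

```text
t: 14.45
eef_pos: [0.4691, 0.212, 0.2882]
ee_rot: [-3.138, -0.004, -0.228]
force: [0.1, 0.4, -1.0]
width: 0.0613
gripper_force: 0.0
```

```bash
cat > chk.py <<'E'
import sys
from h import *
from scipy.optimize import least_squares
np.set_printoptions(precision=4,suppress=True)
t=np.radians(-35);y=-.2287
R=np.array([[np.cos(y),-np.sin(y),0],[np.sin(y),np.cos(y),0],[0,0,1]])@np.array([[np.cos(t),0,np.sin(t)],[0,1,0],[-np.sin(t),0,np.cos(t)]])
print(get_state()['eef_pos'],get_state()['ee_rot'][2],get_state()['force'])
for c in("side","top"):
    im,d=grab_frame(c);save('%s_%s.png'%(c,sys.argv[1]),im)
    L=(cloud(calibration(c),d)[d>0]-[.5204,.1586,.1])@R
    k=(abs(L[:,2]-.03)<.025)&(np.hypot(L[:,0],L[:,1])<.035)
    f=lambda p:np.hypot(L[k,0]-p[0]-p[1]*L[k,2],L[k,1]-p[2]-p[3]*L[k,2])-.025
    p=least_squares(f,[0,0,0,0],loss='soft_l1',f_scale=.002).x
    r=np.hypot(L[:,0],L[:,1])
    print(c,'axis',p,k.sum(),'tail end',np.percentile(L[(r<.02)&(L[:,2]>.09),2],[50,90,97,100]),'hex rear',[(round(z,3),round(float(np.percentile(r[(r<.035)&(abs(L[:,2]-z)<.002)],90)),4)) for z in np.arange(.056,.092,.004) if ((r<.035)&(abs(L[:,2]-z)<.002)).sum()>3])
    T=L[(L[:,1]>.075)&(L[:,1]<.18)&(L[:,2]>.015)&(abs(L[:,0])<.03)&(L[:,2]<.045)]
    print('tab',len(T),np.percentile(T,[5,50,95],axis=0))
E
python3 chk.py f
```

```text
[0.4691 0.212  0.2882] -0.22845827830202303 [ 0.0791  0.3775 -1.0463]
side axis [ 0.0005 -0.054  -0.      0.003 ] 405 tail end [0.1124 0.1259 0.1274 0.1287] hex rear [(np.float64(0.056), 0.0266), (np.float64(0.06), 0.0265), (np.float64(0.064), 0.0262), (np.float64(0.068), 0.0281), (np.float64(0.072), 0.0277), (np.float64(0.076), 0.0289), (np.float64(0.08), 0.0286), (np.float64(0.084), 0.0255), (np.float64(0.088), 0.0177)]
tab 158 [[-0.017   0.0944  0.0163]
 [ 0.0036  0.0998  0.0276]
 [ 0.0191  0.1018  0.0363]]
top axis [ 0.0026 -0.0633  0.0007 -0.0091] 97 tail end [0.1161 0.1259 0.1265 0.1268] hex rear [(np.float64(0.056), 0.0252), (np.float64(0.06), 0.0255), (np.float64(0.064), 0.0269), (np.float64(0.068), 0.0275), (np.float64(0.072), 0.0262), (np.float64(0.076), 0.028), (np.float64(0.08), 0.0253), (np.float64(0.084), 0.0263)]
tab 46 [[-0.0156  0.0897  0.0193]
 [ 0.0015  0.0922  0.0322]
 [ 0.0193  0.0988  0.0372]]
```

>>> {"op": "servo_tool", "data": {"moves": [{"dx": 0.006, "dy": 0.002, "dz": 0, "roll": -9, "jaw": 0}, {"dx": 0.006, "dy": 0.002, "dz": 0, "roll": -9, "jaw": 0}, {"dx": 0.006, "dy": 0.002, "dz": 0, "roll": -9, "jaw": 0}, {"dx": 0.006, "dy": 0.002, "dz": 0, "roll": -9, "jaw": 0}, {"dx": 0.006, "dy": 0.002, "dz": 0, "roll": -9, "jaw": 0}, {"dx": 0.006, "dy": 0.002, "dz": 0, "roll": -9, "jaw": 0}, {"dx": 0.006, "dy": 0.002, "dz": 0, "roll": -9, "jaw": 0}, {"dx": 0.006, "dy": 0.002, "dz": 0, "roll": -9, "jaw": 0}, {"dx": 0.006, "dy": 0.002, "dz": 0, "roll": -9, "jaw": 0}, {"dx": 0, "dy": 0, "dz": 0, "roll": -9, "jaw": 0}], "newtons": 15}}

```text
t: 15.8
eef_pos: [0.5216, 0.2285, 0.2837]
ee_rot: [3.14, -0.002, -1.804]
force: [-0.2, 0.1, 0.3]
width: 0.0001
gripper_force: 0.0
```

>>> {"op": "servo_tool", "data": {"moves": [{"dx": 0, "dy": 0, "dz": 0, "roll": 0, "jaw": 0}, {"dx": 0, "dy": 0, "dz": -0.03, "roll": 0, "jaw": 0}, {"dx": 0, "dy": 0, "dz": -0.03, "roll": 0, "jaw": 0}, {"dx": 0, "dy": 0, "dz": -0.025, "roll": 0, "jaw": 0}, {"dx": 0, "dy": 0, "dz": 0, "roll": 0, "jaw": 0}, {"dx": 0, "dy": 0, "dz": 0, "roll": 0, "jaw": 0}, {"dx": 0, "dy": 0, "dz": 0, "roll": 0, "jaw": 0}, {"dx": 0, "dy": 0, "dz": 0, "roll": 0, "jaw": 0}, {"dx": 0, "dy": 0, "dz": 0, "roll": 0, "jaw": 0}, {"dx": 0, "dy": 0, "dz": 0, "roll": 0, "jaw": 0}]}}

```text
t: 17.05
eef_pos: [0.5217, 0.229, 0.2001]
ee_rot: [-3.141, 0.0, -1.799]
force: [0.4, -0.1, -0.7]
width: 0.0005
gripper_force: 0.0
```

```bash
python3 chk.py g; python3 - <<'E'
from h import *
im=cv2.imread('pics/side_g.png')[150:330,200:400];cv2.imwrite('pics/sg.png',cv2.resize(im,None,fx=3.3,fy=3.3,interpolation=cv2.INTER_CUBIC))
E
```

```text
[0.5217 0.229  0.2001] -1.798742574825443 [ 0.3649 -0.0685 -0.6717]
side axis [ 0.0005 -0.0537  0.0001 -0.0015] 399 tail end [0.1103 0.123  0.1263 0.1268] hex rear [(np.float64(0.056), 0.0266), (np.float64(0.06), 0.0268), (np.float64(0.064), 0.0265), (np.float64(0.068), 0.0292), (np.float64(0.072), 0.0307), (np.float64(0.076), 0.0303), (np.float64(0.08), 0.029), (np.float64(0.084), 0.0257)]
tab 157 [[-0.0165  0.0934  0.0167]
 [ 0.0033  0.0998  0.0275]
 [ 0.0198  0.1017  0.036 ]]
top axis [ 0.0013 -0.0381  0.0002  0.0105] 115 tail end [0.1134 0.1254 0.1273 0.1301] hex rear [(np.float64(0.056), 0.0247), (np.float64(0.06), 0.025), (np.float64(0.064), 0.026), (np.float64(0.068), 0.0278), (np.float64(0.072), 0.0275), (np.float64(0.076), 0.0288), (np.float64(0.08), 0.0262), (np.float64(0.084), 0.0265), (np.float64(0.088), 0.0181)]
tab 4 [[-0.0138  0.0948  0.0333]
 [-0.0102  0.0971  0.0342]
 [-0.0074  0.0982  0.0361]]
```

View pics/sg.png

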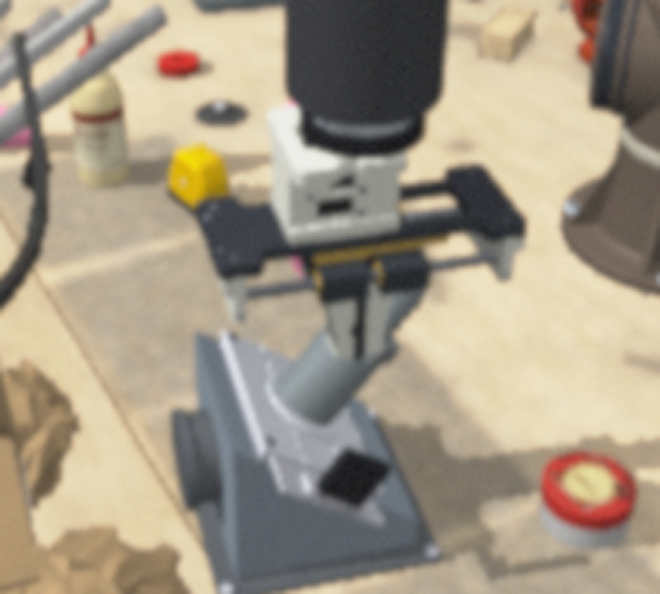

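The view shows the adapter seated on the spigot at crop (330,385), with the shut jaw beside the black tab at (352,478). I'll lower between the adapter and the tab.

>>> {"op": "servo_tool", "data": {"moves": [{"dx": 0, "dy": 0, "dz": -0.02, "roll": 0, "jaw": 0}, {"dx": 0, "dy": 0, "dz": -0.02, "roll": 0, "jaw": 0}, {"dx": 0, "dy": 0, "dz": -0.02, "roll": 0, "jaw": 0}, {"dx": 0, "dy": 0, "dz": -0.013, "roll": 0, "jaw": 0}, {"dx": 0, "dy": 0, "dz": -0.008, "roll": 0, "jaw": 0}, {"dx": 0, "dy": 0, "dz": -0.005, "roll": 0, "jaw": 0}, {"dx": 0, "dy": 0, "dz": 0, "roll": 0, "jaw": 0}, {"dx": 0, "dy": 0, "dz": 0, "roll": 0, "jaw": 0}, {"dx": 0, "dy": 0, "dz": 0, "roll": 0, "jaw": 0}, {"dx": 0, "dy": 0, "dz": 0, "roll": 0, "jaw": 0}]}}

```text
t: 18.4
eef_pos: [0.5217, 0.2291, 0.1142]
ee_rot: [-3.141, 0.0, -1.799]
force: [0.4, 0.3, 0.4]
width: 0.0007
gripper_force: 0.0
```

>>> {"op": "servo_tool", "data": {"moves": [{"dx": 0.0012, "dy": 0.0054, "dz": 0, "roll": 0, "jaw": 0}, {"dx": 0.0013, "dy": 0.0054, "dz": 0, "roll": 0, "jaw": 0}, {"dx": 0.0012, "dy": 0.0054, "dz": 0, "roll": 0, "jaw": 0}, {"dx": 0.0013, "dy": 0.0054, "dz": 0, "roll": 0, "jaw": 0}, {"dx": 0.0012, "dy": 0.0054, "dz": 0, "roll": 0, "jaw": 0}, {"dx": 0.0013, "dy": 0.0054, "dz": 0, "roll": 0, "jaw": 0}, {"dx": 0.0012, "dy": 0.0054, "dz": 0, "roll": 0, "jaw": 0}, {"dx": 0.0013, "dy": 0.0054, "dz": 0, "roll": 0, "jaw": 0}, {"dx": 0.0012, "dy": 0.0054, "dz": 0, "roll": 0, "jaw": 0}, {"dx": 0.0013, "dy": 0.0054, "dz": 0, "roll": 0, "jaw": 0}]}}

```text
t: 19.65
eef_pos: [0.5342, 0.2833, 0.1139]
ee_rot: [3.142, -0.0, -1.799]
force: [0.6, -3.2, 1.3]
width: 0.0003
gripper_force: 1.4
```

>>> {"op": "servo_tool", "data": {"moves": [{"dx": 0.0007, "dy": 0.0029, "dz": 0, "roll": 0, "jaw": 0}, {"dx": 0.0007, "dy": 0.0029, "dz": 0, "roll": 0, "jaw": 0}, {"dx": 0.0007, "dy": 0.0029, "dz": 0, "roll": 0, "jaw": 0}, {"dx": 0.0005, "dy": 0.002, "dz": 0, "roll": 0, "jaw": 0}, {"dx": 0.0003, "dy": 0.0013, "dz": 0, "roll": 0, "jaw": 0}, {"dx": 0.0002, "dy": 0.001, "dz": 0, "roll": 0, "jaw": 0}, {"dx": 0, "dy": 0, "dz": 0, "roll": 0, "jaw": 0}, {"dx": 0, "dy": 0, "dz": 0, "roll": 0, "jaw": 0}, {"dx": 0, "dy": 0, "dz": 0, "roll": 0, "jaw": 0}, {"dx": 0, "dy": 0, "dz": 0, "roll": 0, "jaw": 0}]}}

```text
t: 20.9
eef_pos: [0.5371, 0.2957, 0.1139]
ee_rot: [3.141, -0.0, -1.799]
force: [-0.7, -6.0, 1.7]
width: 0.0005
gripper_force: 2.5
```

>>> {"op": "servo_tool", "data": {"moves": [{"dx": -0.0015, "dy": -0.006, "dz": 0, "roll": 0, "jaw": 0}, {"dx": -0.0015, "dy": -0.006, "dz": 0, "roll": 0, "jaw": 0}, {"dx": -0.0015, "dy": -0.006, "dz": 0, "roll": 0, "jaw": 0}, {"dx": 0, "dy": 0, "dz": 0.02, "roll": 0, "jaw": 0}, {"dx": 0, "dy": 0, "dz": 0.03, "roll": 0, "jaw": 0}, {"dx": 0, "dy": 0, "dz": 0.04, "roll": 0, "jaw": 0}, {"dx": 0, "dy": 0, "dz": 0.04, "roll": 0, "jaw": 0}, {"dx": 0, "dy": 0, "dz": 0.04, "roll": 0, "jaw": 0}, {"dx": 0, "dy": 0, "dz": 0.03, "roll": 0, "jaw": 0}, {"dx": 0, "dy": 0, "dz": 0, "roll": 0, "jaw": 0}]}}

```text
t: 22.15
eef_pos: [0.5336, 0.2786, 0.317]
ee_rot: [-3.138, 0.004, -1.799]
force: [0.1, -0.1, 0.1]
width: 0.0007
gripper_force: 0.0
```

```bash
python3 chk.py i; python3 - <<'E'
from h import *
im=cv2.imread('pics/side_i.png')[150:330,200:400];cv2.imwrite('pics/si.png',cv2.resize(im,None,fx=3.3,fy=3.3,interpolation=cv2.INTER_CUBIC))
E
```

```text
[0.5336 0.2786 0.317 ] -1.798673314243742 [ 0.09   -0.1042  0.1348]
side axis [ 0.     -0.0367  0.     -0.002 ] 401 tail end [0.1128 0.1261 0.1274 0.1284] hex rear [(np.float64(0.056), 0.0263), (np.float64(0.06), 0.0261), (np.float64(0.064), 0.0262), (np.float64(0.068), 0.0288), (np.float64(0.072), 0.0282), (np.float64(0.076), 0.0286), (np.float64(0.08), 0.0287), (np.float64(0.084), 0.0253), (np.float64(0.088), 0.0191)]
tab 175 [[-0.0158  0.1526  0.0168]
 [ 0.0039  0.1582  0.0277]
 [ 0.0195  0.16    0.0362]]
top axis [ 0.0015 -0.0485 -0.0004  0.0174] 117 tail end [0.1137 0.1258 0.1273 0.1312] hex rear [(np.float64(0.056), 0.0254), (np.float64(0.06), 0.0254), (np.float64(0.068), 0.0274), (np.float64(0.072), 0.0266), (np.float64(0.076), 0.0279), (np.float64(0.08), 0.0258), (np.float64(0.084), 0.0259), (np.float64(0.088), 0.0217)]
tab 56 [[-0.015   0.1475  0.0181]
 [ 0.003   0.1498  0.0306]
 [ 0.0206  0.1563  0.0375]]
```

View pics/si.png

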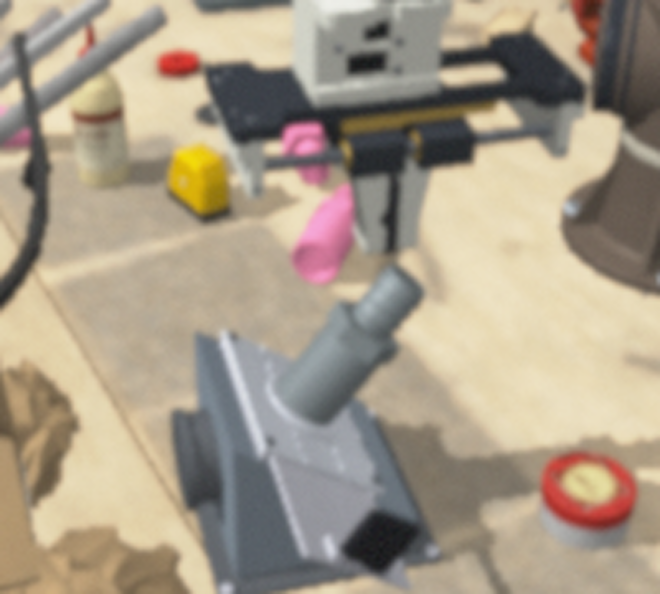

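The view shows the adapter seated square at crop (330,360) and the tab out at (380,542). The gate measures about 58 mm open and the arm is clear.

```bash
python3 -c "
from station import *
print(job_done())"
```

```text
the job is handed in; nothing more can be done
None
```

I pushed the adapter home on the spigot, then opened the gate to about 58 of its 60 mm. The arm was clear at about 22 s and I handed the job in; it returned no verdict.

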